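# Stamp the date on a cake box with a self-inking press stamp

## Robot

A 6-joint arm with a two-finger parallel gripper is mounted at the origin on a cart in front of the work surface, level with it; the furniture and walls round the work are solid. World frame = base frame: x ahead of the robot, y to its left, z up, the work surface at z = 0. Lengths are in mm, angles in rad, forces in N, time in s.
With the tool pointing down it reaches from about 325 to 850 mm from the base axis. Payload 15.5 kg.
Tool frame: the origin (TCP) lies on the centre line of the jaws, within the pads' length; the fingertips stand 14 mm ahead of it and the grasp point (between the pads) lies 5 mm behind it (bot.finger_overhang is the distance from the TCP to the fingertips, in mm); z points along the fingers, y is the direction in which the jaws open and shut (so a half turn about z gives the same grasp; the last joint's range is limited). The gripper opens to 91 mm and grips with 3 to 60 N. Pads are 32 mm wide; open, the fingers measure 118 mm over their backs; the gripper's body (76 mm by 178 mm) begins 60 mm behind the grasp point.
Start: joints at [-1.198, 0.494, 1.345, -0, 1.302, -0.096], TCP at [281.829, -557.852, 227.915] pointing down, gripper open.
Joint ranges: [-2.91, 2.91], [-0.82, 2.16], [0.22, 2.67], [-1.22, 4.37], [0.12, 2.79], [-3.08, 3.08]. Speed limits (rad/s): [1.89, 1.89, 2.57, 3.01, 3.01, 3.01].

## Interface

Orientations are given as [roll, pitch, yaw] about the fixed x, y, z axes, in that order (R = Rz(yaw) Ry(pitch) Rx(roll)).
In Python, from station import bot gives the robot as it stands.
- The arm moves only by the shell command python3 -m inch 'ROWS' [FORCE]. ROWS is a JSON object of lists of equal length, an entry for each row: "claw": the finger opening in m, from 0 to 0.0912; "slide": the shift along the tool's x, y, z in m, a list of three; "roll": the turn about the tool's z in degrees. In form: {"claw": [claw, ...], "slide": [[tx, ty, tz], ...], "roll": [roll, ...]}. A call has 1 to 8 rows; each row is the pose to reach, as a shift and turn from the pose commanded when the call began, along the tool's axes at that moment; what a row does not reach only later rows make up. A row lasts 1/10 s, in which the tool goes at most 50 mm and 8.59 degrees, less where a joint would pass 70% of its speed; a pose out of reach is approached as far as the arm can. A call with a gripper value outside its range is refused whole. The fingers move at their own pace and stop on an object; FORCE is the grip in N (left out, the last holds). Time passes only in rows, so rows that repeat a pose let the fingers close. It gives the time, the measured TCP pose, the force and the opening at its end, in the units of the state.
- bot.read_state(): the state, without advancing time (a new reading comes with each control period).
- bot.camera(name): name is "side" or "top"; returns the picture (384x512x3 uint8, red, green, blue); there is no depth.
- bot.camera_info(name): a dict with "fov_y" (degrees; the focal length in pixels is half the picture's height over the tangent of half this angle, whatever the lens; pixels are square), "cx", "cy" (the principal point, pixels), "R" (3x3) and "t" (3): a world point X has camera coordinates R X + t. Camera axes: x right, y down, z forward; pixel columns grow to the right and rows downward; lengths in mm; the calibration is good to about 2 mm. A picture is of the moment at which its call begins. camera_info takes no time and is no camera call.
- bot.close_job(): hands the job in, once; it reports no verdict.
The state is a dict: "t": time; "joint_pos": joint angles; "qvel": joint speeds; "tau": joint torques, N m; "position": TCP position; "eef_rot": TCP orientation; "ft_force": force on the tool from outside, world axes, zero at the start; "moment": the same for the moment, N m; "width": finger opening in mm.
Only numpy, scipy, OpenCV 4.12 (cv2) and the standard library are available. Lean on these libraries where they do the work, as an engineer would, in place of code of your own. Each camera call takes 0.05 s, during which the arm holds its last target.

## Task

Take the self-inking date stamp (steel frame, wooden handle) from its dock and stand it squarely inside the printed frame on the label of the closed cake box. Press its handle down past the soft first stop to the firm second stop, keep it there for a moment and let it spring back; press carefully, because the card lid is crushed by too much force, and make no smudge or print anywhere else. Then stand the stamp upright back in its dock, and leave the box and the things around where they are.

Things in the scene. Friction and masses are not known exactly. Their poses are not given: they have to be found in the camera images.
- date_press: Self-inking date stamp, loose, 0.29 kg, 138 mm tall. Open rectangular foot of black plastic, 46 (x) by 62 (y) by 6 mm high, two upright steel side plates, black bridge (top at 71 mm), steel rod, wooden handle. Inside the frame a rubber printing plate, 22 x 40 mm, moves with the handle and comes down through the foot. Same either way round. Origin: centre of the foot's underside; z up.
- press_handle: Wooden handle of the stamp (with it move rod and printing plate): a rounded block 28 mm (x; grip across this) by 50 mm (y) by 40 mm high. Origin: centre of the block, 118 mm above the foot's underside when up; axes as the stamp's. Slides straight down towards the bridge, 22 mm at most, and springs back by itself; it is up when its origin is over 116 mm above the foot's underside.
- handle_top (a point): Centre of the handle's top face, 138 mm above the foot's underside when up. To push it down takes 1.5 to 3 N until the plate meets the lid (first stop: 5 N), 9 to 17 mm down: it depends on how the plate's height screw was last set and is not known beforehand. Then 3 mm of stiff travel to 11 N: second stop, where force climbs steeply. 13 to 17 N print well; the plate alone must press over 8.5 N.
- cake_box: Closed white card cake box, the one with the label on its lid; full, 0.75 kg, loose, 99 mm (x) by 183 mm (y), lid top 48 mm above the table. Origin: centre of its underside; z up. The lid takes up to 25 N in all from the stamp (push and the stamp's weight together).
- date_field (a point): Centre of the printed rectangle (56 mm along the box's x by 72 mm along the box's y, thin dark lines on a brown paper label) on top of the box's lid, 48 mm above the table. Its axes are those of the box. The stamp's foot goes inside this rectangle, its long side along the rectangle's long side, either way round.
- stamp_dock: Fixed oak block, 69 mm (x) by 85 mm (y), 18 mm high, with a recess 53 by 69 mm and 8 mm deep in its top in which the stamp's foot stands, long side along y. Origin: centre of its underside; z up.
- dock_floor (a point): Centre of the floor of the dock's recess, 10 mm above the table; its axes are those of the dock. The stamp's origin lies on this point when it stands in the dock.
- wooden_stamp: Small wooden hand stamp, 26 x 34 x 62 mm, a bystander. Origin: centre of its underside.
- honey_jar: Honey jar, 64 mm across, 97 mm tall, a bystander. Origin: centre of its underside.
- ring_a: Ring cake in a film bag, 90 x 94 x 25 mm, a bystander. Origin: centre of its underside.
- bar_a: Wrapped butter bar, 57 x 101 x 25 mm, a bystander. Origin: centre of its underside.
- labels: Small stack of gift labels, 31 x 45 x 10 mm, a bystander. Origin: centre of its underside.
- ring_b: Dark ring cake in a film bag, 90 x 94 x 24 mm, a bystander. Origin: centre of its underside.
- bar_b: Wrapped butter bar, 57 x 101 x 25 mm, a bystander. Origin: centre of its underside.
- pen: Ball pen, 139 mm long, a bystander. Origin: centre of its underside.
Not all that is in view belongs to the job. Leave any green look-alike of the stamp_dock alone.

How it is judged (in metres and radians):
On the way:
1. the stamp stands upright inside the printed frame and its handle is pressed to the second stop (plate presses the lid with more than 8.5 N), kept 0.3 s (contact force between press_handle and cake_box above 8.5 N and horizontal distance between date_press and date_field below 0.008 m and angle between the y axis of date_press and the y axis of cake_box, either way round below 0.2 rad and angle between date_press's own z axis and vertical below 0.08 rad), for 0.3 s.
At the end, for the whole second after the job is handed in: The stamp stands upright (within 0.06 rad) in the dock's recess, its origin within 7 mm of the recess centre sideways and no more than 3 mm above its floor, at rest, handle up; the cake box lies within 15 mm of where it was (horizontal distance between date_press and dock_floor below 0.007 m and z of date_press in the frame of dock_floor below 0.003 m and angle between date_press's own z axis and vertical below 0.06 rad and z of press_handle in the frame of date_press above 0.116 m and linear speed of date_press below 0.02 m/s and distance of cake_box from where it was at the start of the episode below 0.015 m); the robot touches nothing.
It fails at once if the lid is crushed: the stamp presses on the box with more than 25 N (contact force between date_press and cake_box above 25 N).
It fails at once if a stray print: the plate presses on the box with the stamp more than 11 mm off the centre of the printed frame (contact force between press_handle and cake_box above 2 N and horizontal distance between date_press and date_field above 0.011 m).
It fails at once if a smudge: the stamp slides faster than 40 mm/s while its plate presses on the lid (contact force between press_handle and cake_box above 2 N and linear speed of date_press above 0.04 m/s).
It fails at once if a bystander is pushed more than 25 mm (distance of any of wooden_stamp, honey_jar, ring_a, bar_a, labels, ring_b, bar_b, pen from where it was at the start of the episode above 0.025 m).
It also fails if it takes over 54 s, if anything falls off the work surface, if the arm or the gripper's body presses on something with over 40 N, if the wrist force passes 120 N, or if a joint passes its speed limit or range.

## Working session

There is one attempt and no reset: what is moved stays moved. The work goes in short steps, Python scripts to look and compute and a shell command to move; the robot and the scene stay as the last step left them, time stands still between calls to the robot, and variables do not carry over. Pictures are saved under pics/ and viewed, and the job is handed in when it is done.

```bash
ls; mkdir -p pics
python3 - <<'E'
from station import bot
import cv2
print(bot.read_state())
for n in("side","top"):
    im=bot.camera(n); cv2.imwrite(f"pics/{n}0.png",im[:,:,::-1]); print(n,bot.camera_info(n))
E
```

```text
pics
{'t': 0.0, 'joint_pos': array([-1.19845148e+00,  4.94171547e-01,  1.34613448e+00,  2.42572870e-05,
        1.30249961e+00, -9.54614585e-02]), 'qvel': array([ 0.00104837,  0.00037885,  0.00077494,  0.00079991,  0.00133425,
       -0.00041062]), 'tau': array([ 3.88420973e-03, -8.78805470e+01, -3.81861877e+01,  7.08958833e-02,
        5.31196897e-02, -7.02210923e-05]), 'position': array([ 281.72906805, -557.49271891,  227.34435902]), 'eef_rot': array([-3.14038742e+00, -1.38892467e-04,  4.67799774e-01]), 'ft_force': array([-0.50918478,  0.04495812,  0.27704277]), 'moment': array([-0.04374823, -0.03880424, -0.00392163]), 'width': 91.18347640112536}
side {'fov_y': 48.091444248000016, 'cx': 259.29501739223787, 'cy': 186.21563038258722, 'R': array([[ 0.99603686, -0.08877114,  0.00550163],
       [-0.0542056 , -0.6549162 , -0.75375495],
       [ 0.07051479,  0.75046949, -0.65713256]]), 't': array([-532.62910295,   54.79577574, 1278.26087966])}
top {'fov_y': 50.49567798146727, 'cx': 252.32552192489172, 'cy': 191.68788309822725, 'R': array([[-0.01444317, -0.9998078 , -0.01325717],
       [-0.99723878,  0.01536942, -0.07265392],
       [ 0.07284371,  0.01217121, -0.9972691 ]]), 't': array([ -37.24815989,  535.13780529, 1173.5126749 ])}
```

View pics/side0.png

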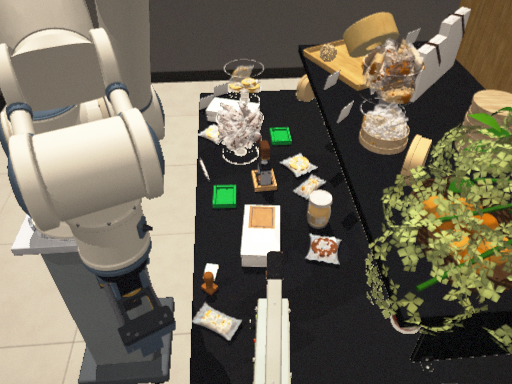

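View pics/top0.png

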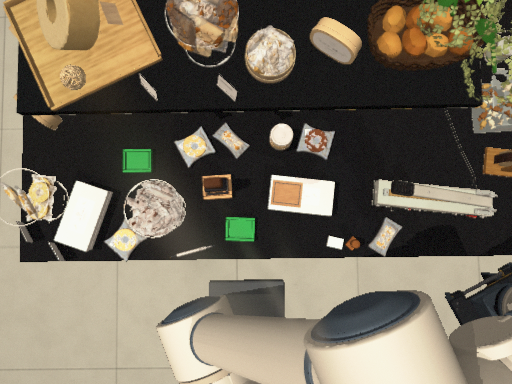

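Top view: brown dock with stamp at (217,187), labelled box at (302,195), a plain box at (83,215), green look-alike docks at (137,160) and (240,229). I'll check closer.

Run:
```python
import cv2,numpy as np
t=cv2.imread("pics/top0.png");s=cv2.imread("pics/side0.png")
a=cv2.resize(t[165:225,190:345],None,fx=5,fy=5,interpolation=cv2.INTER_CUBIC)
cv2.imwrite("pics/topc.png",a)
b=cv2.resize(s[120:275,200:350],None,fx=3.8,fy=3.8,interpolation=cv2.INTER_CUBIC)
cv2.imwrite("pics/sidec.png",b)
```

```text
(no output)
```

View pics/topc.png

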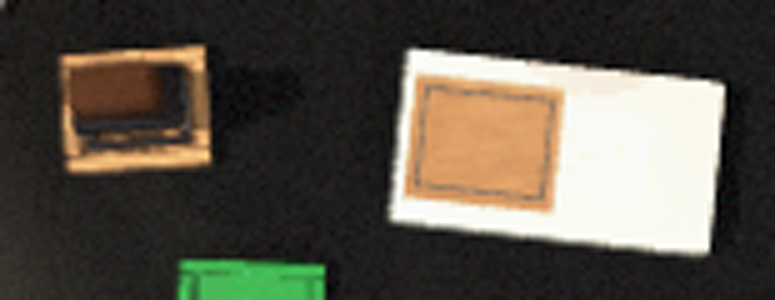

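View pics/sidec.png

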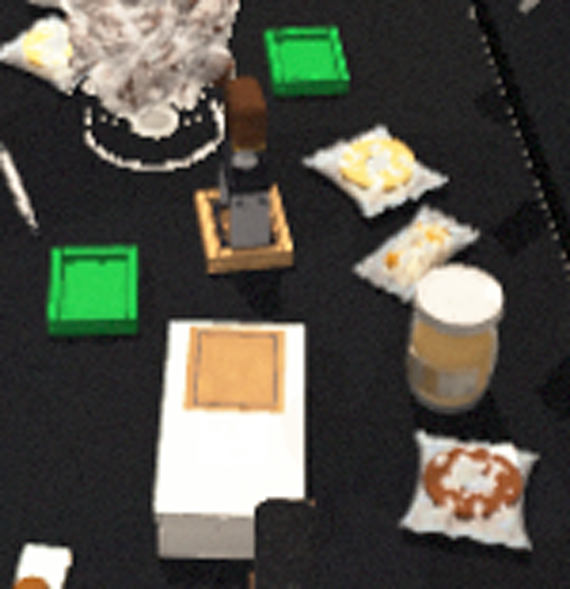

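Choice: the steel-framed stamp at top (217,187) / side (264,165), in the oak dock. The other candidates are the wooden hand stamp at top (353,243) and the green trays at (137,160) and (240,229). The labelled box is at (302,195); the plain white box at (83,215) is not the one. Next I'll measure.

```bash
cat > h.py <<'E'
import cv2,numpy as np
from station import bot
def cam(n):
    c=bot.camera_info(n);f=192/np.tan(np.radians(c["fov_y"])/2)
    return f,c["cx"],c["cy"],np.array(c["R"]),np.array(c["t"])
def ray(n,p):
    f,cx,cy,R,t=cam(n);d=R.T@np.array([(p[0]-cx)/f,(p[1]-cy)/f,1]);return -R.T@t,d/np.linalg.norm(d)
def onz(n,p,z):
    o,d=ray(n,p);return o+d*(z-o[2])/d[2]
def tri(p1,p2):
    A=np.zeros((3,3));b=np.zeros(3)
    L=[ray("top",p1),ray("side",p2)]
    for o,d in L:
        M=np.eye(3)-np.outer(d,d);A+=M;b+=M@o
    X=np.linalg.solve(A,b)
    return X,[np.linalg.norm(np.cross(X-o,d)) for o,d in L]
def proj(n,X):
    f,cx,cy,R,t=cam(n);c=R@np.array(X,float)+t;return np.array([cx+f*c[0]/c[2],cy+f*c[1]/c[2]])
def big(m,roi):
    k=np.zeros_like(m);x0,y0,x1,y1=roi;k[y0:y1,x0:x1]=m[y0:y1,x0:x1]
    cs,_=cv2.findContours(k,cv2.RETR_EXTERNAL,cv2.CHAIN_APPROX_NONE)
    return max(cs,key=cv2.contourArea)
E
python3 - <<'E'
from h import *
np.set_printoptions(precision=1,suppress=True)
T=cv2.imread("pics/top0.png");S=cv2.imread("pics/side0.png")
for n,im,rb,rd in(("top",T,(255,165,345,225),(195,165,240,205)),("side",S,(235,195,290,275),(248,160,282,195))):
    hsv=cv2.cvtColor(im,cv2.COLOR_BGR2HSV)
    # box top: bright or label
    lab=cv2.inRange(hsv,(5,70,120),(25,255,255))
    wh=cv2.inRange(hsv,(0,0,215 if n=="side" else 150),(180,60,255))
    b=big(wh|lab,rb);l=big(lab,rb);d=big(lab,rd)
    for nm,c,z in(("box",b,48),("label",l,48),("dock",d,18)):
        w=np.array([onz(n,p,z)[:2] for p in c[:,0]],np.float32)
        h=cv2.convexHull(w);r=cv2.minAreaRect(h)
        print(n,nm,r, "px",cv2.boundingRect(c))
    hd=cv2.inRange(hsv,(0,80,30),(15,255,110))
    c=big(hd,(198,170,235,200) if n=="top" else (250,130,280,165));print(n,"handle",cv2.minAreaRect(c),cv2.boundingRect(c))
E
```

```text
top box ((521.2486572265625, -184.59326171875), (182.14077758789062, 99.31202697753906), 82.92913055419922) px (268, 175, 67, 41)
top label ((526.7371215820312, -142.7618408203125), (85.3555679321289, 71.09658813476562), 83.62296295166016) px (271, 180, 32, 27)
top dock ((551.3255004882812, 59.20148468017578), (70.08068084716797, 84.38936614990234), 2.9180147647857666) px (202, 174, 30, 26)
top handle ((213.0, 183.0), (10.0, 18.0), 90.0) (204, 178, 19, 11)
side box ((521.9097900390625, -186.46722412109375), (181.40113830566406, 96.63541412353516), 82.9297866821289) px (241, 205, 39, 51)
side label ((527.7048950195312, -142.1266326904297), (83.35963439941406, 69.50004577636719), 82.83888244628906) px (248, 206, 27, 23)
side dock ((552.8258666992188, 49.661678314208984), (70.69576263427734, 101.8127212524414), 2.5265605449676514) px (251, 169, 26, 23)
side handle ((263.7729797363281, 147.7621612548828), (22.791656494140625, 11.46934986114502), 72.89727020263672) (256, 137, 15, 23)
```

Run:
```python
from h import *
T=cv2.imread("pics/top0.png");S=cv2.imread("pics/side0.png")
g=lambda a:np.clip(255*(a/255.)**0.5,0,255).astype(np.uint8)
a=cv2.resize(g(T[168:206,195:240]),None,fx=9,fy=9,interpolation=cv2.INTER_NEAREST)
b=cv2.resize(g(S[128:200,240:290]),None,fx=7,fy=7,interpolation=cv2.INTER_NEAREST)
o=np.zeros((max(a.shape[0],b.shape[0]),a.shape[1]+b.shape[1],3),np.uint8);o[:a.shape[0],:a.shape[1]]=a;o[:b.shape[0],a.shape[1]:]=b
cv2.imwrite("pics/hz.png",o)
# box top corners triangulated
def quad(im,roi,v):
    hsv=cv2.cvtColor(im,cv2.COLOR_BGR2HSV)
    m=cv2.inRange(hsv,(0,0,v),(180,60,255))|cv2.inRange(hsv,(5,70,120),(25,255,255))
    c=cv2.convexHull(big(m,roi));return c[:,0]
t=quad(T,(255,165,345,225),150);s=quad(S,(235,195,290,275),215)
# far-left corner(+y end): top: min col side; 
f=lambda q,v:q[np.argmax(q@np.array(v))]
for nm,vt,vs in(("+x+y",(-1,-1),(1,-1)),("-x+y",(-1,1),(-1,-1)),("-x-y",(1,1),(-1,1))):
    p,q=f(t,vt),f(s,vs);print(nm,p,q,*tri(p,q))
```

```text
+x+y [271 176] [279 206] [ 579.32244219 -100.00409451   43.48828207] [np.float64(2.155272310058519), np.float64(2.1552723100584736)]
-x+y [268 208] [245 205] [485.60015478 -89.64131535  45.23428985] [np.float64(0.36869047198286203), np.float64(0.3686904719828124)]
-x-y [331 214] [241 254] [ 464.99661334 -268.28176092   46.93568994] [np.float64(0.46765626017226536), np.float64(0.467656260172073)]
```

View pics/hz.png

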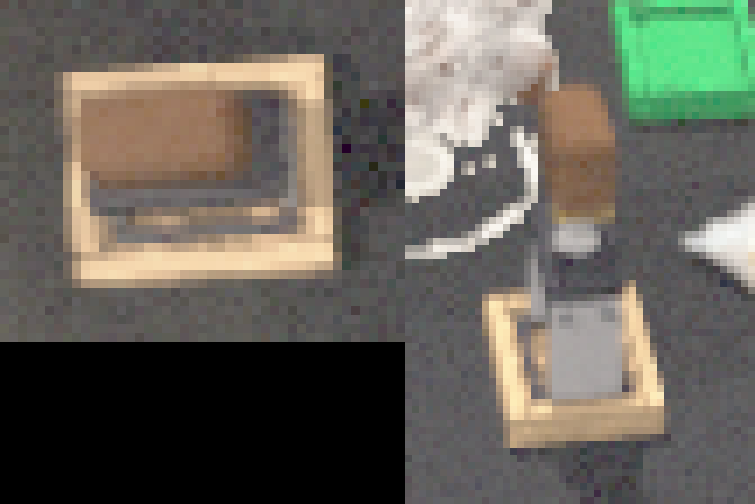

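Run:
```python
from h import *
np.set_printoptions(precision=1,suppress=True)
print(*tri((212.7,183.2),(264.3,144.6)), onz("top",(212.7,183.2),148),onz("side",(264.3,144.6),148))
# dock top corners
for p,q in(((202.0,176),None),):pass
for z in (0,50,100,150):
    print(z,"basket c",onz("top",(155,208),z),"right edge",onz("top",(187,206),z),"side top",onz("side",(240,95),z),onz("side",(241,163),z),"side right", onz("side",(263,125),z))
a=cv2.imread("pics/side0.png")[60:200,185:300];b=cv2.imread("pics/top0.png")[165:260,105:245]
cv2.imwrite("pics/bs.png",cv2.resize(a,None,fx=4,fy=4,interpolation=cv2.INTER_CUBIC))
cv2.imwrite("pics/bt.png",cv2.resize(b,None,fx=5,fy=5,interpolation=cv2.INTER_CUBIC))
```

```text
[551.5  56.9 145.5] [np.float64(2.2623467530555237), np.float64(2.2623467530557138)] [549.   56.7 148. ] [553.4  53.6 148. ]
0 basket c [491.7 245.5   0. ] right edge [496.2 150.    0. ] side top [509.7 616.6   0. ] [487.9 161.4  -0. ] side right [582.9 384.7   0. ]
50 basket c [489.9 232.9  50. ] right edge [494.2 141.3  50. ] side top [506.  526.9  50. ] [485.4  97.4  50. ] side right [575.  308.1  50. ]
100 basket c [488.1 220.2 100. ] right edge [492.2 132.6 100. ] side top [502.2 437.1 100. ] [482.9  33.4 100. ] side right [567.2 231.4 100. ]
150 basket c [486.2 207.6 150. ] right edge [490.2 124.  150. ] side top [498.5 347.3 150. ] [480.4 -30.7 150. ] side right [559.3 154.8 150. ]
```

View pics/bs.png

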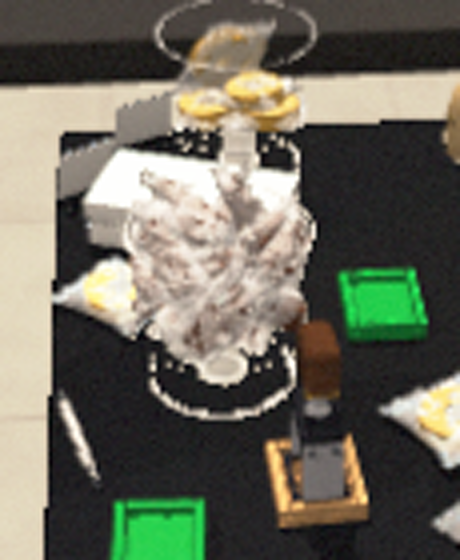

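View pics/bt.png

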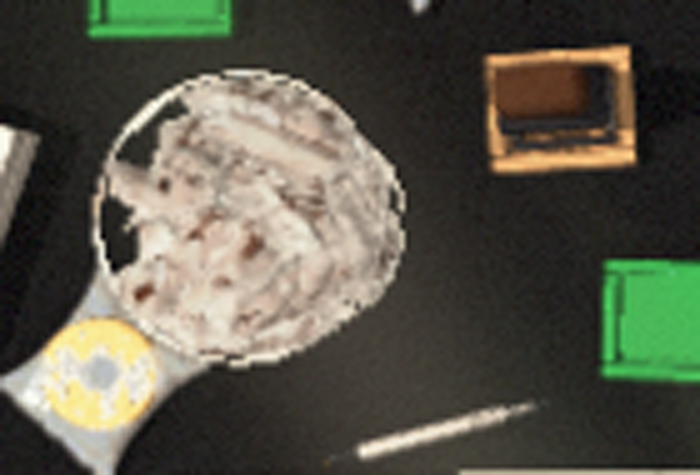

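```bash
cat >> h.py <<'E'
def go(x,y,z,yawdeg,s=None):
    s=s or bot.read_state();p=s["position"];r=s["eef_rot"]
    from scipy.spatial.transform import Rotation as Ro
    R=Ro.from_euler("xyz",r)
    d=R.inv().apply(np.array([x,y,z])-p)
    yaw=np.degrees(r[2]);dy=(yawdeg-yaw+180)%360-180
    print("t",round(s["t"],2),"pos",np.round(p,1),"rpy",np.round(np.degrees(r),2),"f",np.round(s["ft_force"],2),"m",np.round(s["moment"],2),"w",round(s["width"],1))
    print("slide mm",np.round(d,1),"roll",round(-dy,2))
E
python3 - <<'E'
from h import *
np.set_printoptions(precision=1,suppress=True)
print(tri((402,187),(275,262)))
print(tri((281,136),(320,206)))
go(551,57,300,92.9)
E
```

```text
(array([ 527.9, -419.6,  195.5]), [np.float64(0.31774545704842644), np.float64(0.3177454570484768)])
(array([ 690.1, -129.8,   63.2]), [np.float64(1.0350042165867857), np.float64(1.0350042165866422)])
t 0.1 pos [ 281.7 -557.5  227.4] rpy [-179.9   -0.    26.8] f [-1.1 -0.6  0.1] m [-0. -0. -0.] w 91.2
slide mm [ 517.5 -427.2  -72.1] roll -66.1
```

```bash
python3 -m inch '{"claw":[0.091,0.091,0.091,0.091,0.091,0.091,0.091,0.091],"slide":[[0,0,-0.04],[0.01,-0.008,-0.072],[0.045,-0.037,-0.072],[0.08,-0.066,-0.072],[0.115,-0.095,-0.072],[0.15,-0.124,-0.072],[0.185,-0.153,-0.072],[0.22,-0.182,-0.072]],"roll":[-6,-14,-22,-30,-38,-46,-54,-62]}'
python3 - <<'E'
from h import *
go(551,57,300,92.9)
E
```

```text
t: 0.9
position: [396.4, -294.4, 299.8]
eef_rot: [-3.141, -0.0, 1.555]
ft_force: [1.3, -0.3, 0.2]
width: 90.6
t 0.9 pos [ 396.4 -294.4  299.8] rpy [-1.7999e+02 -1.0000e-02  8.9120e+01] f [ 1.33 -0.28  0.2 ] m [ 0.   -0.12  0.06] w 90.6
slide mm [ 3.537e+02  1.492e+02 -2.000e-01] roll -3.78
```

```bash
python3 -m inch '{"claw":[0.091,0.091,0.091,0.091,0.091,0.091,0.091,0.091],"slide":[[0.04,0.017,0],[0.084,0.035,0],[0.128,0.054,0],[0.172,0.072,0],[0.216,0.091,0],[0.26,0.11,0],[0.3,0.127,0],[0.335,0.14,0]],"roll":[-1,-2,-3,-3.8,-3.8,-3.8,-3.8,-3.8]}'; python3 -m inch '{"claw":[0.091,0.091,0.091],"slide":[[0,0,0],[0,0,0],[0,0,0]],"roll":[0,0,0]}';  python3 - <<'E'
from h import *
go(551,57,200,92.9)
im=bot.camera("top");cv2.imwrite("pics/top1.png",im[:,:,::-1])
im=bot.camera("side");cv2.imwrite("pics/side1.png",im[:,:,::-1])
E
```

```text
t: 1.7
position: [543.6, 38.1, 299.7]
eef_rot: [-3.141, -0.0, 1.617]
ft_force: [0.4, 0.1, 0.5]
width: 90.8
t: 2.0
position: [542.7, 35.2, 299.7]
eef_rot: [-3.141, 0.0, 1.616]
ft_force: [-0.6, -0.3, 0.3]
width: 90.9
t 2.0 pos [542.7  35.2 299.7] rpy [-1.7996e+02  1.0000e-02  9.2580e+01] f [-0.62 -0.33  0.3 ] m [-0.01 -0.09 -0.02] w 90.9
slide mm [21.5  9.3 99.7] roll -0.32
```

View pics/side1.png

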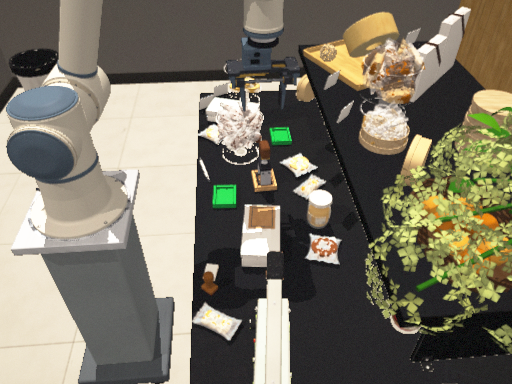

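View pics/top1.png

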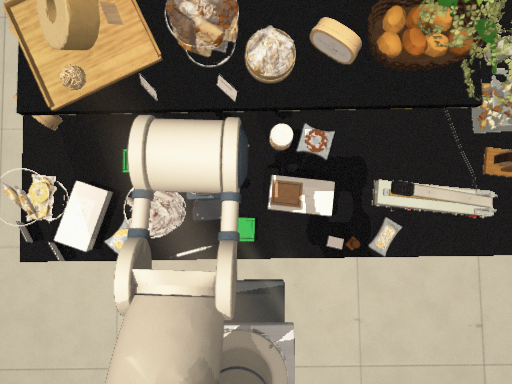

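The gripper is above the stamp with its jaws opening along x (side view, about (262,75)), and it is clear of the cake stand. Going down.

```bash
python3 -m inch '{"claw":[0.091,0.091,0.091,0.091,0.091],"slide":[[0.015,0.006,0.03],[0.0215,0.009,0.06],[0.0215,0.009,0.09],[0.0215,0.009,0.1],[0.0215,0.009,0.1]],"roll":[-0.3,-0.3,-0.3,-0.3,-0.3]}';  python3 - <<'E'
from h import *
go(551,57,125,92.9)
im=bot.camera("side");cv2.imwrite("pics/side2.png",cv2.resize(im[70:220,190:350,::-1],None,fx=4,fy=4,interpolation=cv2.INTER_CUBIC))
E
```

```text
t: 2.6
position: [550.4, 57.0, 199.2]
eef_rot: [-3.139, -0.0, 1.62]
ft_force: [0.1, 0.1, 1.1]
width: 91.2
t 2.6 pos [550.4  57.  199.2] rpy [-179.87   -0.     92.85] f [0.05 0.13 1.09] m [-0.03 -0.11 -0.02] w 91.2
slide mm [-0.   0.7 74.2] roll -0.05
```

View pics/side2.png

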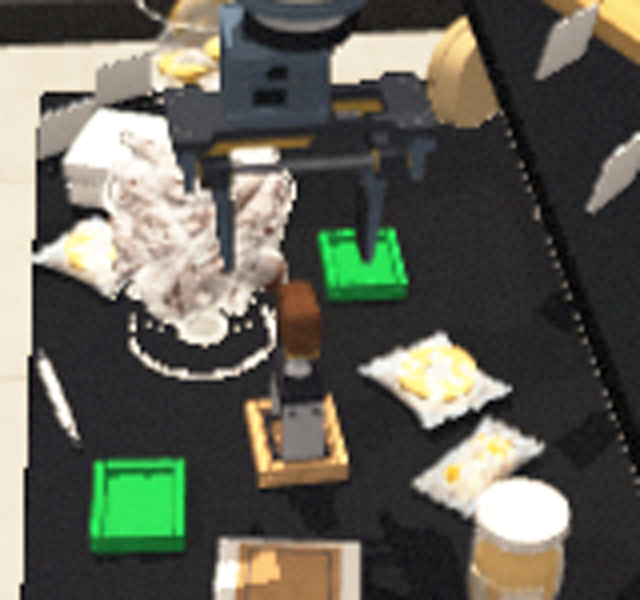

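The fingertips, at crop (230,268) and (370,260), straddle the handle at (300,315). Descending and gripping.

```bash
python3 -m inch '{"claw":[0.091,0.091,0.091,0.091,0.091,0.091],"slide":[[0,0.0005,0.02],[0,0.0005,0.04],[0,0.0005,0.06],[0,0.0005,0.074],[0,0.0005,0.074],[0,0.0005,0.074]],"roll":[0,0,0,0,0,0]}';  python3 - <<'E'
from h import *
go(551,57,125,92.9)
im=bot.camera("side");cv2.imwrite("pics/side3.png",cv2.resize(im[70:220,190:350,::-1],None,fx=4,fy=4,interpolation=cv2.INTER_CUBIC))
E
```

```text
t: 3.25
position: [552.5, 57.5, 127.4]
eef_rot: [3.14, 0.0, 1.621]
ft_force: [0.7, 0.1, 0.5]
width: 90.8
t 3.25 pos [552.5  57.5 127.4] rpy [1.799e+02 1.000e-02 9.288e+01] f [0.72 0.11 0.48] m [ 0.02 -0.09 -0.  ] w 90.8
slide mm [-0.4 -1.5  2.4] roll -0.02
```

View pics/side3.png

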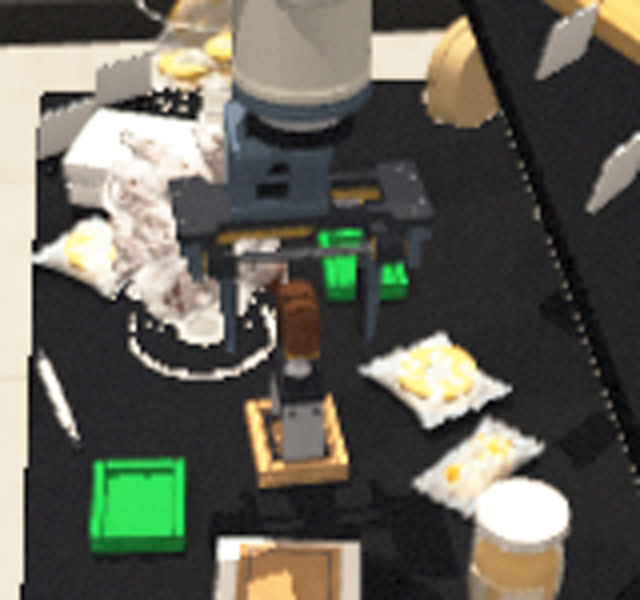

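```bash
python3 -m inch '{"claw":[0.07,0.05,0.036,0.032,0.028,0.02,0.02,0.02],"slide":[[0,0,0.001],[0,0,0.001],[0,0,0.001],[0,0,0.001],[0,0,0.001],[0,0,0.001],[0,0,0.001],[0,0,0.001]],"roll":[0,0,0,0,0,0,0,0]}' 35; python3 -m inch '{"claw":[0.02,0.02,0.02,0.02,0.02],"slide":[[0,0,0],[0,0,0],[0,0,0],[0,0,0],[0,0,0]],"roll":[0,0,0,0,0]}';  python3 - <<'E'
from h import *
go(551,57,125,92.9)
E
```

```text
t: 4.1
position: [551.6, 57.7, 124.9]
eef_rot: [-3.142, -0.0, 1.621]
ft_force: [1.0, 0.3, 0.3]
width: 29.6
t: 4.6
position: [551.5, 57.7, 124.8]
eef_rot: [-3.141, -0.0, 1.621]
ft_force: [-0.1, 0.1, -2.8]
width: 27.5
t 4.6 pos [551.5  57.7 124.8] rpy [-179.98   -0.     92.9 ] f [-0.05  0.13 -2.75] m [-0.06 -0.09  0.02] w 27.5
slide mm [-0.7 -0.5 -0.2] roll 0.0
```

```bash
python3 -m inch '{"claw":[0.02,0.02,0.02,0.02,0.02,0.02],"slide":[[0,0,-0.005],[0,0,-0.012],[0,0,-0.02],[0,0,-0.03],[0,0,-0.03],[0,0,-0.03]],"roll":[0,0,0,0,0,0]}';  python3 - <<'E'
from h import *
go(527,-142.5,190,82.9)
im=bot.camera("side");cv2.imwrite("pics/side4.png",cv2.resize(im[70:220,190:350,::-1],None,fx=4,fy=4,interpolation=cv2.INTER_CUBIC))
E
```

```text
t: 5.2
position: [551.8, 57.7, 155.3]
eef_rot: [3.141, 0.0, 1.621]
ft_force: [0.4, 0.2, -2.1]
width: 27.8
t 5.2 pos [551.8  57.7 155.3] rpy [179.95   0.    92.9 ] f [ 0.44  0.21 -2.14] m [ 0.01 -0.06  0.03] w 27.8
slide mm [-198.7  -34.9  -34.7] roll 10.0
```

View pics/side4.png

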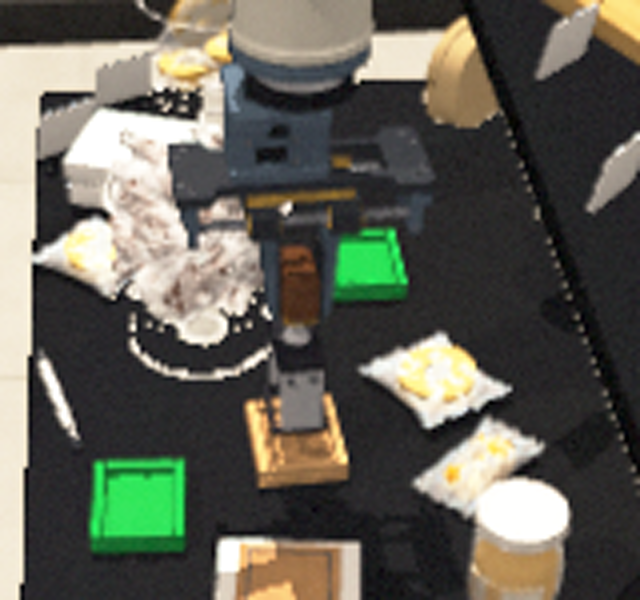

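Stamp is lifted and upright. Carrying it over the box.

```bash
python3 -m inch '{"claw":[0.02,0.02,0.02,0.02,0.02,0.02,0.02,0.02],"slide":[[0,0,-0.02],[-0.02,-0.003,-0.04],[-0.055,-0.01,-0.04],[-0.09,-0.016,-0.04],[-0.125,-0.022,-0.04],[-0.16,-0.028,-0.04],[-0.185,-0.032,-0.04],[-0.1985,-0.035,-0.04]],"roll":[0,2,4,6,8,10,10,10]}'; python3 -m inch '{"claw":[0.02,0.02,0.02,0.02],"slide":[[0,0,0],[0,0,0],[0,0,0.005],[0,0,0.01]],"roll":[0,0,0,0]}';  python3 - <<'E'
from h import *
go(527,-142.5,171,82.9)
im=bot.camera("side");cv2.imwrite("pics/side5f.png",im[:,:,::-1]);cv2.imwrite("pics/side5.png",cv2.resize(im[140:265,220:320,::-1],None,fx=4.8,fy=4.8,interpolation=cv2.INTER_CUBIC))
im=bot.camera("top");cv2.imwrite("pics/top5f.png",im[:,:,::-1]);cv2.imwrite("pics/top5.png",cv2.resize(im[150:240,240:360,::-1],None,fx=5,fy=5,interpolation=cv2.INTER_CUBIC))
E
```

```text
t: 6.05
position: [526.3, -144.2, 194.5]
eef_rot: [-3.141, 0.0, 1.445]
ft_force: [0.6, -0.5, -1.9]
width: 27.5
t: 6.45
position: [526.8, -141.3, 184.5]
eef_rot: [3.142, -0.0, 1.448]
ft_force: [-0.1, 0.2, -3.2]
width: 27.5
t 6.45 pos [ 526.8 -141.3  184.5] rpy [ 1.800e+02 -1.000e-02  8.297e+01] f [-0.13  0.16 -3.17] m [-0.02 -0.13  0.  ] w 27.5
slide mm [-1.1  0.3 13.5] roll 0.07
```

View pics/side5.png

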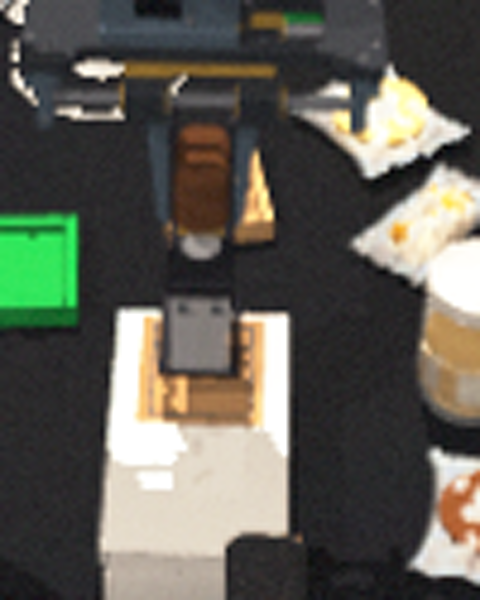

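View pics/top5.png

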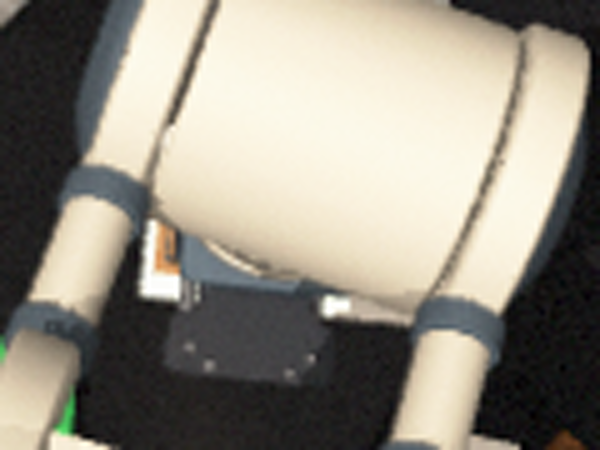

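```bash
python3 -m inch '{"claw":[0.02,0.02,0.02,0.02,0.02,0.02],"slide":[[-0.001,0,0.005],[-0.001,0,0.01],[-0.001,0,0.015],[-0.001,0,0.018],[-0.001,0,0.018],[-0.001,0,0.018]],"roll":[0,0,0,0,0,0]}';  python3 - <<'E'
from h import *
go(527,-142.5,164,82.9)
im=bot.camera("side");cv2.imwrite("pics/side6f.png",im[:,:,::-1]);cv2.imwrite("pics/side6.png",cv2.resize(im[185:260,235:295,::-1],None,fx=8,fy=8,interpolation=cv2.INTER_CUBIC))
E
```

```text
t: 7.15
position: [526.6, -143.3, 166.9]
eef_rot: [-3.142, -0.0, 1.447]
ft_force: [-0.3, 0.4, -1.9]
width: 27.7
t 7.15 pos [ 526.6 -143.3  166.9] rpy [-180.    -0.    82.9] f [-0.27  0.38 -1.91] m [ 0.05 -0.07 -0.02] w 27.7
slide mm [0.9 0.3 2.9] roll -0.0
```

View pics/side6.png

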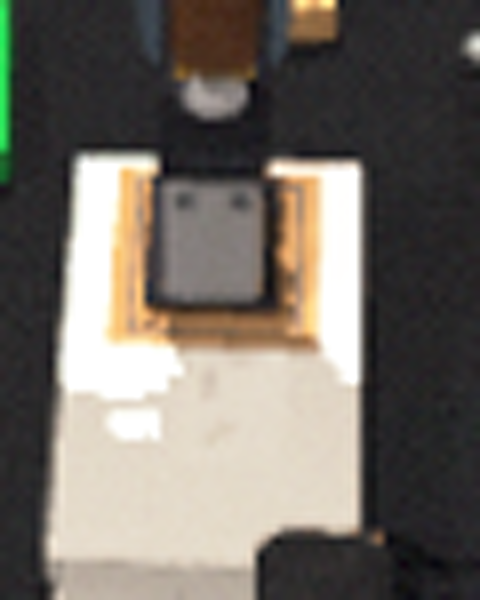

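Foot versus frame at the foot's front edge (crop row ~308): foot centre is about column 211 and frame centre about 215.5, so the stamp sits about 1.5 mm to −x. Along y it fits to about 1 mm. I'll correct this and touch down.

```bash
python3 -m inch '{"claw":[0.02,0.02,0.02,0.02,0.02,0.02],"slide":[[0,0.0015,0],[0,0.0015,0.001],[0,0.0015,0.002],[0,0.0015,0.003],[0,0.0015,0.003],[0,0.0015,0.003]],"roll":[0,0,0,0,0,0]}';  python3 - <<'E'
from h import *
go(527,-142.5,163,82.9)
im=bot.camera("side");cv2.imwrite("pics/side7.png",cv2.resize(im[185:260,235:295,::-1],None,fx=8,fy=8,interpolation=cv2.INTER_CUBIC))
go(527,-142.5,163,82.9)
E
```

```text
t: 7.8
position: [528.0, -143.5, 163.9]
eef_rot: [-3.142, 0.0, 1.447]
ft_force: [-0.2, -0.7, -2.3]
width: 28.0
t 7.8 pos [ 528.  -143.5  163.9] rpy [-180.     0.    82.9] f [-0.21 -0.69 -2.32] m [ 0.01 -0.07 -0.04] w 28.0
slide mm [ 0.9 -1.2  0.9] roll 0.0
t 7.85 pos [ 528.  -143.5  163.9] rpy [-180.    -0.    82.9] f [-0.08 -0.33 -3.95] m [ 0.01 -0.12 -0.01] w 28.2
slide mm [ 0.8 -1.1  0.9] roll 0.0
```

View pics/side7.png

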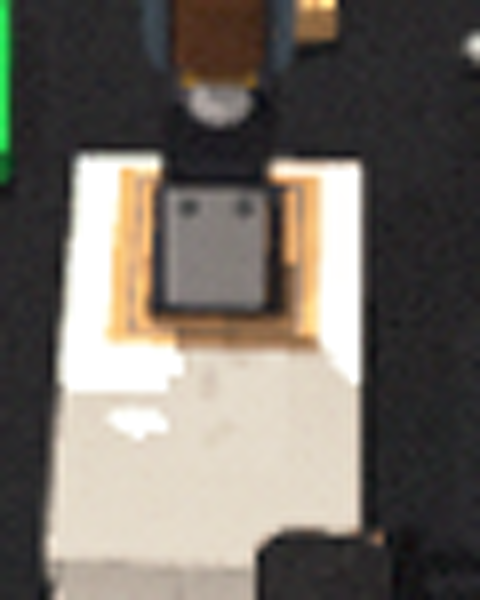

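Foot is centred now: columns 150–283 against a frame centre of 215.5. Pressing in small steps.

```bash
python3 -m inch '{"claw":[0.02,0.02,0.02,0.02,0.02,0.02],"slide":[[0,0,0.001],[0,0,0.002],[0,0,0.003],[0,0,0.004],[0,0,0.004],[0,0,0.004]],"roll":[0,0,0,0,0,0]}'; python3 -m inch '{"claw":[0.02,0.02,0.02,0.02,0.02,0.02],"slide":[[0,0,0.001],[0,0,0.002],[0,0,0.003],[0,0,0.004],[0,0,0.004],[0,0,0.004]],"roll":[0,0,0,0,0,0]}'
```

```text
t: 8.45
position: [528.2, -143.5, 160.0]
eef_rot: [3.141, 0.0, 1.447]
ft_force: [0.2, 1.0, 1.6]
width: 27.6
t: 9.05
position: [528.1, -143.5, 155.9]
eef_rot: [3.142, -0.0, 1.447]
ft_force: [0.4, 0.7, 2.0]
width: 27.5
```

```bash
for i in 1 ; do python3 -m inch '{"claw":[0.02,0.02,0.02,0.02],"slide":[[0,0,0.001],[0,0,0.0015],[0,0,0.0015],[0,0,0.0015]],"roll":[0,0,0,0]}'; done;  python3 - <<'E'
from h import *
go(527,-142.5,163,82.9)
im=bot.camera("side");cv2.imwrite("pics/side8.png",cv2.resize(im[170:260,235:295,::-1],None,fx=6.6,fy=6.6,interpolation=cv2.INTER_CUBIC))
E
```

```text
t: 9.45
position: [528.1, -143.5, 154.4]
eef_rot: [-3.142, -0.0, 1.447]
ft_force: [0.5, 1.5, 2.0]
width: 27.6
t 9.45 pos [ 528.1 -143.5  154.4] rpy [-180.    -0.    82.9] f [0.48 1.46 1.98] m [ 0.09 -0.29  0.04] w 27.6
slide mm [ 0.8 -1.2 -8.6] roll 0.0
```

View pics/side8.png

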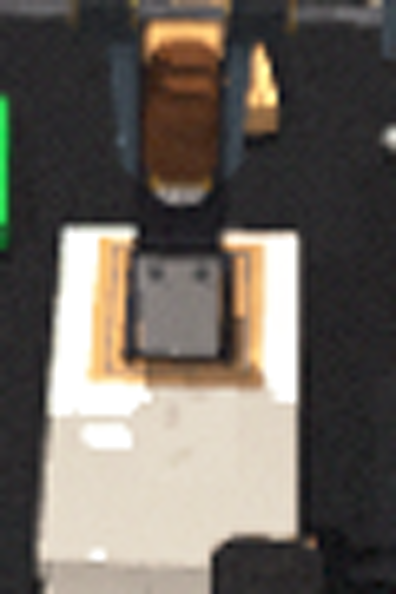

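The stamp stands upright and centred while the handle goes down, about 8.6 mm so far. Continuing in 1 mm steps.

```bash
python3 -m inch '{"claw":[0.02,0.02,0.02],"slide":[[0,0,0.001],[0,0,0.001],[0,0,0.001]],"roll":[0,0,0]}'; python3 -m inch '{"claw":[0.02,0.02,0.02],"slide":[[0,0,0.001],[0,0,0.001],[0,0,0.001]],"roll":[0,0,0]}'
```

```text
t: 9.8
position: [528.1, -143.5, 153.4]
eef_rot: [3.142, 0.0, 1.447]
ft_force: [0.4, 1.6, 2.2]
width: 28.1
t: 10.1
position: [528.1, -143.5, 152.4]
eef_rot: [3.142, 0.0, 1.447]
ft_force: [1.3, 1.5, 2.2]
width: 27.5
```

```bash
python3 -m inch '{"claw":[0.02,0.02,0.02],"slide":[[0,0,0.001],[0,0,0.001],[0,0,0.001]],"roll":[0,0,0]}'
```

```text
t: 10.4
position: [528.1, -143.5, 151.4]
eef_rot: [3.142, 0.0, 1.447]
ft_force: [1.4, 1.3, 2.9]
width: 27.5
```

```bash
python3 -m inch '{"claw":[0.02,0.02,0.02],"slide":[[0,0,0.001],[0,0,0.001],[0,0,0.001]],"roll":[0,0,0]}'
```

```text
t: 10.7
position: [528.1, -143.5, 150.4]
eef_rot: [-3.142, -0.0, 1.447]
ft_force: [1.2, 0.7, 2.0]
width: 27.8
```

```bash
python3 -m inch '{"claw":[0.02,0.02,0.02],"slide":[[0,0,0.001],[0,0,0.001],[0,0,0.001]],"roll":[0,0,0]}'
```

```text
t: 11.0
position: [528.1, -143.5, 149.4]
eef_rot: [-3.142, -0.0, 1.447]
ft_force: [1.0, 1.5, 2.2]
width: 27.7
```

```bash
python3 -m inch '{"claw":[0.02,0.02,0.02],"slide":[[0,0,0.001],[0,0,0.001],[0,0,0.001]],"roll":[0,0,0]}'
```

```text
t: 11.3
position: [528.1, -143.5, 148.4]
eef_rot: [3.142, 0.0, 1.447]
ft_force: [1.7, 0.1, 3.7]
width: 27.8
```

```bash
python3 -m inch '{"claw":[0.02,0.02,0.02],"slide":[[0,0,0.001],[0,0,0.001],[0,0,0.001]],"roll":[0,0,0]}'
```

```text
t: 11.6
position: [528.1, -143.5, 147.4]
eef_rot: [3.142, -0.0, 1.447]
ft_force: [1.7, 0.1, 2.8]
width: 27.9
```

```bash
python3 -m inch '{"claw":[0.02,0.02,0.02],"slide":[[0,0,0.001],[0,0,0.001],[0,0,0.001]],"roll":[0,0,0]}'
```

```text
t: 11.9
position: [528.1, -143.5, 146.4]
eef_rot: [3.142, 0.0, 1.447]
ft_force: [0.9, 1.4, 4.0]
width: 28.0
```

```bash
python3 -m inch '{"claw":[0.02,0.02,0.02],"slide":[[0,0,0.0005],[0,0,0.0005],[0,0,0.0005]],"roll":[0,0,0]}'
```

```text
t: 12.2
position: [528.1, -143.5, 146.0]
eef_rot: [3.141, 0.0, 1.447]
ft_force: [1.4, 2.0, 4.8]
width: 27.9
```

Near the first stop (about 4.8 N at about 17 mm). On into the stiff travel.

```bash
python3 -m inch '{"claw":[0.02,0.02,0.02],"slide":[[0,0,0.0005],[0,0,0.001],[0,0,0.001]],"roll":[0,0,0]}'
```

```text
t: 12.5
position: [528.1, -143.5, 145.1]
eef_rot: [3.141, 0.0, 1.447]
ft_force: [0.9, 0.8, 7.5]
width: 27.9
```

```bash
python3 -m inch '{"claw":[0.02,0.02,0.02],"slide":[[0,0,0.0005],[0,0,0.0005],[0,0,0.0005]],"roll":[0,0,0]}'
```

```text
t: 12.8
position: [528.1, -143.5, 144.7]
eef_rot: [3.141, 0.0, 1.447]
ft_force: [1.5, 1.4, 8.3]
width: 27.9
```

```bash
python3 -m inch '{"claw":[0.02,0.02,0.02],"slide":[[0,0,0.0005],[0,0,0.0005],[0,0,0.0005]],"roll":[0,0,0]}'
```

```text
t: 13.1
position: [528.1, -143.5, 144.2]
eef_rot: [3.141, 0.0, 1.447]
ft_force: [-0.2, 1.7, 9.5]
width: 27.9
```

```bash
python3 -m inch '{"claw":[0.02,0.02,0.02],"slide":[[0,0,0.0005],[0,0,0.0005],[0,0,0.0005]],"roll":[0,0,0]}'
```

```text
t: 13.4
position: [528.1, -143.5, 143.8]
eef_rot: [3.141, 0.0, 1.447]
ft_force: [-0.3, 1.5, 9.8]
width: 28.3
```

```bash
python3 -m inch '{"claw":[0.02,0.02,0.02],"slide":[[0,0,0.0003],[0,0,0.0003],[0,0,0.0003]],"roll":[0,0,0]}'
```

```text
t: 13.7
position: [528.2, -143.5, 143.5]
eef_rot: [3.141, 0.0, 1.447]
ft_force: [0.1, 1.4, 10.4]
width: 27.5
```

```bash
python3 -m inch '{"claw":[0.02,0.02,0.02],"slide":[[0,0,0.0002],[0,0,0.0002],[0,0,0.0002]],"roll":[0,0,0]}'
```

```text
t: 14.0
position: [528.1, -143.5, 143.3]
eef_rot: [3.141, 0.0, 1.447]
ft_force: [-0.0, 1.4, 11.8]
width: 27.9
```

```bash
python3 -m inch '{"claw":[0.02,0.02,0.02],"slide":[[0,0,0.0002],[0,0,0.0002],[0,0,0.0002]],"roll":[0,0,0]}'
```

```text
t: 14.3
position: [528.1, -143.5, 143.2]
eef_rot: [3.141, 0.0, 1.447]
ft_force: [-0.1, 1.9, 11.2]
width: 28.0
```

```bash
python3 -m inch '{"claw":[0.02,0.02],"slide":[[0,0,0.0002],[0,0,0.0002]],"roll":[0,0]}'
```

```text
t: 14.5
position: [528.1, -143.5, 143.0]
eef_rot: [3.141, 0.0, 1.447]
ft_force: [-0.1, 2.5, 12.6]
width: 27.8
```

```bash
python3 -m inch '{"claw":[0.02,0.02,0.02],"slide":[[0,0,0.0002],[0,0,0.0002],[0,0,0.0002]],"roll":[0,0,0]}'
```

```text
t: 14.8
position: [528.2, -143.5, 142.9]
eef_rot: [3.141, 0.0, 1.447]
ft_force: [-0.9, 1.7, 14.9]
width: 27.8
```

```bash
python3 -m inch '{"claw":[0.02,0.02],"slide":[[0,0,0.0001],[0,0,0.0001]],"roll":[0,0]}'
```

```text
t: 15.0
position: [528.2, -143.5, 142.9]
eef_rot: [3.141, 0.0, 1.447]
ft_force: [-2.1, 1.9, 16.6]
width: 27.8
```

At the second stop with about 15–16 N. Holding.

```bash
python3 -m inch '{"claw":[0.02,0.02,0.02,0.02],"slide":[[0,0,0],[0,0,0],[0,0,0],[0,0,0]],"roll":[0,0,0,0]}'
python3 - <<'E'
from h import *
go(527,-142.5,163,82.9)
im=bot.camera("side");cv2.imwrite("pics/side9.png",cv2.resize(im[170:260,235:295,::-1],None,fx=6.6,fy=6.6,interpolation=cv2.INTER_CUBIC))
go(527,-142.5,163,82.9)
E
```

```text
t: 15.4
position: [528.2, -143.5, 142.9]
eef_rot: [3.141, 0.0, 1.447]
ft_force: [-0.7, 1.8, 16.5]
width: 27.8
t 15.4 pos [ 528.2 -143.5  142.9] rpy [1.7996e+02 1.0000e-02 8.2900e+01] f [-0.7   1.79 16.55] m [0.45 0.43 0.03] w 27.8
slide mm [  0.8  -1.3 -20.1] roll 0.0
t 15.45 pos [ 528.2 -143.5  142.9] rpy [1.7996e+02 1.0000e-02 8.2910e+01] f [-1.61  1.92 16.91] m [ 0.5   0.45 -0.  ] w 28.2
slide mm [  0.8  -1.3 -20.1] roll 0.01
```

View pics/side9.png

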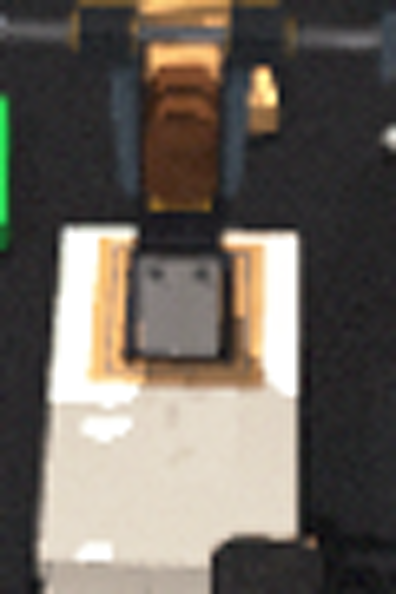

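Handle is at the bridge, stamp upright and inside the frame, held over 0.6 s at about 16.5 N. Letting it spring back and lifting.

```bash
python3 -m inch '{"claw":[0.02,0.02,0.02,0.02,0.02,0.02,0.02,0.02],"slide":[[0,0,-0.001],[0,0,-0.003],[0,0,-0.006],[0,0,-0.009],[0,0,-0.012],[0,0,-0.015],[0,0,-0.018],[0,0,-0.0195]],"roll":[0,0,0,0,0,0,0,0]}';python3 -m inch '{"claw":[0.02,0.02,0.02,0.02,0.02,0.02,0.02],"slide":[[0,0,-0.001],[0,0,-0.002],[0,0,-0.004],[0,0,-0.008],[0,0,-0.015],[0,0,-0.028],[0,0,-0.028]],"roll":[0,0,0,0,0,0,0]}'
python3 - <<'E'
from h import *
go(551.5,58.0,190,92.9)
im=bot.camera("side");cv2.imwrite("pics/side10.png",cv2.resize(im[130:265,235:295,::-1],None,fx=4.4,fy=4.4,interpolation=cv2.INTER_CUBIC))
E
```

```text
t: 16.25
position: [528.1, -143.5, 162.0]
eef_rot: [3.142, 0.0, 1.447]
ft_force: [0.7, 0.7, 1.5]
width: 27.9
t: 16.95
position: [528.9, -143.8, 191.4]
eef_rot: [3.139, 0.001, 1.447]
ft_force: [-0.3, 0.5, -2.8]
width: 28.0
t 16.95 pos [ 528.9 -143.8  191.4] rpy [1.7985e+02 4.0000e-02 8.2900e+01] f [-0.28  0.49 -2.81] m [-0.01 -0.09  0.03] w 28.0
slide mm [203.1  -2.5   1.3] roll -10.0
```

View pics/side10.png

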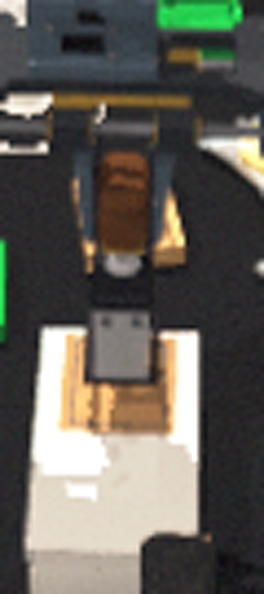

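```bash
python3 -m inch '{"claw":[0.02,0.02,0.02,0.02,0.02,0.02,0.02,0.02],"slide":[[0.01,0,-0.003],[0.04,0,-0.003],[0.075,0,-0.003],[0.11,-0.001,-0.003],[0.145,-0.002,-0.003],[0.175,-0.0025,-0.003],[0.195,-0.0025,-0.003],[0.2025,-0.0025,-0.003]],"roll":[0,-2,-4,-6,-8,-10,-10,-10]}';python3 -m inch '{"claw":[0.02,0.02,0.02,0.02],"slide":[[0,0,0],[0,0,0],[0,0,0.015],[0,0,0.03]],"roll":[0,0,0,0]}';python3 -m inch '{"claw":[0.02,0.02,0.02],"slide":[[0,0,0],[0,0,0],[0,0,0]],"roll":[0,0,0]}'
python3 - <<'E'
from h import *
go(551.5,58.0,145,92.9)
E
```

```text
t: 17.8
position: [550.2, 60.2, 192.4]
eef_rot: [-3.141, -0.0, 1.623]
ft_force: [-0.4, 0.5, -2.2]
width: 27.9
t: 18.2
position: [550.8, 56.7, 162.7]
eef_rot: [3.141, 0.0, 1.62]
ft_force: [-0.4, 0.5, -2.5]
width: 28.0
t: 18.5
position: [551.0, 57.3, 163.5]
eef_rot: [3.141, 0.0, 1.621]
ft_force: [-0.6, -0.0, -3.2]
width: 27.9
t 18.5 pos [551.   57.3 163.5] rpy [1.7994e+02 1.0000e-02 9.2870e+01] f [-0.63 -0.03 -3.22] m [ 0.01 -0.06  0.01] w 27.9
slide mm [ 0.7  0.5 18.5] roll -0.03
```

```bash
python3 -m inch '{"claw":[0.02,0.02,0.02,0.02,0.02,0.02],"slide":[[0.0005,0.0005,0.005],[0.0005,0.0005,0.01],[0.0005,0.0005,0.018],[0.0005,0.0005,0.024],[0.0005,0.0005,0.024],[0.0005,0.0005,0.024]],"roll":[0,0,0,0,0,0]}'
python3 - <<'E'
from h import *
go(551.5,58.0,125,92.9)
im=bot.camera("side");cv2.imwrite("pics/side11.png",cv2.resize(im[125:200,235:295,::-1],None,fx=8,fy=8,interpolation=cv2.INTER_CUBIC))
E
```

```text
t: 19.1
position: [551.0, 58.3, 138.5]
eef_rot: [-3.141, -0.0, 1.621]
ft_force: [0.3, -0.6, -1.5]
width: 27.9
t 19.1 pos [551.   58.3 138.5] rpy [-179.97   -0.     92.9 ] f [ 0.32 -0.63 -1.52] m [-0.03 -0.14 -0.05] w 27.9
slide mm [-0.3  0.5 13.5] roll -0.0
```

View pics/side11.png

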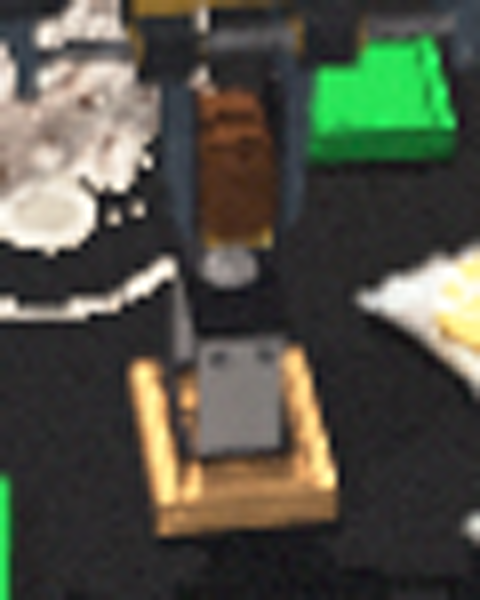

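The foot (columns ~182–292) is centred over the recess (~176–300). Lowering.

```bash
python3 -m inch '{"claw":[0.02,0.02,0.02,0.02,0.02,0.02,0.02],"slide":[[0,0.0005,0.002],[0,0.0005,0.004],[0,0.0005,0.006],[0,0.0005,0.008],[0,0.0005,0.01],[0,0.0005,0.01],[0,0.0005,0.01]],"roll":[0,0,0,0,0,0,0]}'; python3 -m inch '{"claw":[0.02,0.02,0.02,0.02,0.02],"slide":[[0,0,0.001],[0,0,0.002],[0,0,0.003],[0,0,0.0035],[0,0,0.0035]],"roll":[0,0,0,0,0]}';python3 - <<'E'
from h import *
go(551.5,58.0,125,92.9)
im=bot.camera("side");cv2.imwrite("pics/side12.png",cv2.resize(im[125:200,235:295,::-1],None,fx=8,fy=8,interpolation=cv2.INTER_CUBIC))
E
```

```text
t: 19.85
position: [551.6, 58.3, 128.7]
eef_rot: [-3.141, -0.0, 1.621]
ft_force: [0.5, 0.6, -3.2]
width: 28.1
t: 20.35
position: [551.5, 58.3, 125.1]
eef_rot: [-3.141, -0.0, 1.621]
ft_force: [0.1, 0.7, -2.2]
width: 27.5
t 20.35 pos [551.5  58.3 125.1] rpy [-179.99   -0.     92.9 ] f [ 0.06  0.69 -2.25] m [-0.03 -0.05  0.05] w 27.5
slide mm [-0.3 -0.   0.1] roll 0.0
```

View pics/side12.png

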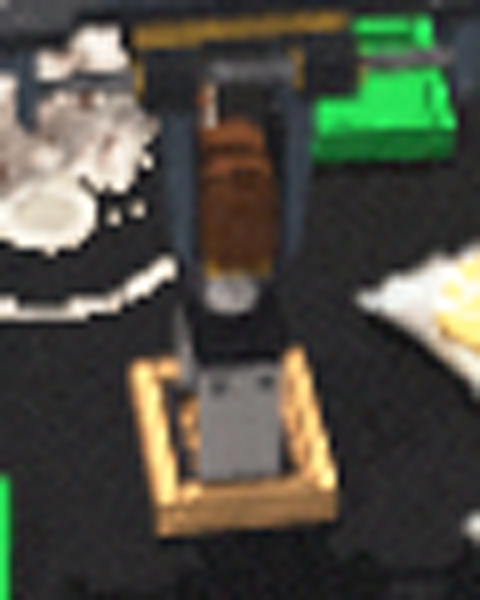

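```bash
python3 -m inch '{"claw":[0.02,0.02,0.02,0.02],"slide":[[0,0,0.0005],[0,0,0.001],[0,0,0.001],[0,0,0.001]],"roll":[0,0,0,0]}'
```

```text
t: 20.8
position: [551.7, 58.4, 124.4]
eef_rot: [3.141, -0.0, 1.621]
ft_force: [0.3, 0.7, 2.0]
width: 27.9
```

```bash
python3 -m inch '{"claw":[0.02,0.02,0.02],"slide":[[0,0,0.0005],[0,0,0.0005],[0,0,0.0005]],"roll":[0,0,0]}'
```

```text
t: 21.1
position: [551.7, 58.3, 123.8]
eef_rot: [3.141, 0.0, 1.622]
ft_force: [0.4, 0.8, 1.3]
width: 27.7
```

Standing on the recess floor: the force has turned to +1.5 N at the expected height. Opening and rising.

```bash
python3 -m inch '{"claw":[0.03,0.034,0.04,0.05,0.06,0.075,0.09,0.09],"slide":[[0,0,-0.0005],[0,0,-0.0005],[0,0,-0.0005],[0,0,-0.0005],[0,0,-0.0005],[0,0,-0.0005],[0,0,-0.0005],[0,0,-0.0005]],"roll":[0,0,0,0,0,0,0,0]}';python3 - <<'E'
from h import *
go(551.5,58.0,125,92.9)
im=bot.camera("side");cv2.imwrite("pics/side13.png",cv2.resize(im[100:200,220:310,::-1],None,fx=6,fy=6,interpolation=cv2.INTER_CUBIC))
E
```

```text
t: 21.9
position: [551.6, 58.3, 124.2]
eef_rot: [3.142, -0.0, 1.621]
ft_force: [0.4, 0.2, -0.2]
width: 77.3
t 21.9 pos [551.6  58.3 124.2] rpy [180.   -0.   92.9] f [ 0.41  0.17 -0.18] m [ 0.03 -0.1  -0.03] w 77.3
slide mm [-0.3 -0.1 -0.8] roll 0.0
```

View pics/side13.png

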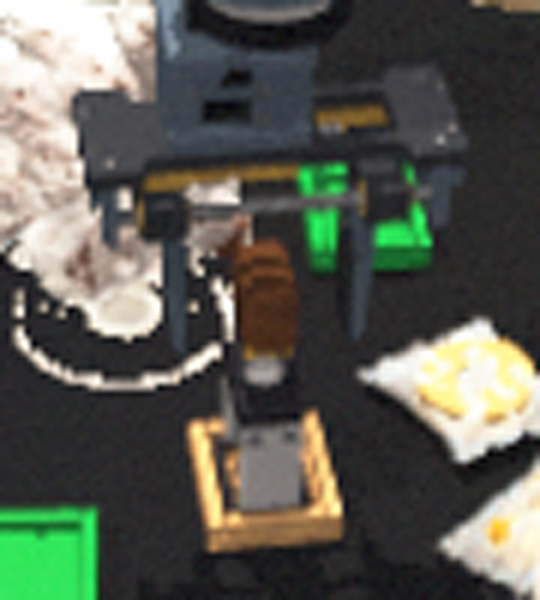

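```bash
python3 -m inch '{"claw":[0.09,0.09,0.09,0.09,0.09,0.09,0.09,0.09],"slide":[[0,0,-0.005],[0,0,-0.02],[0,0,-0.05],[0,0,-0.085],[0,0,-0.12],[0,0,-0.15],[0,0,-0.17],[0,0,-0.175]],"roll":[0,0,0,0,0,0,0,0]}';python3 -m inch '{"claw":[0.09,0.09,0.09,0.09,0.09,0.09,0.09,0.09],"slide":[[-0.03,0,0],[-0.07,0,0],[-0.11,0,0],[-0.15,0,0],[-0.19,0,0],[-0.23,0,0],[-0.26,0,0],[-0.28,0,0]],"roll":[0,0,0,0,0,0,0,0]}';python3 -m inch '{"claw":[0.09,0.09,0.09,0.09],"slide":[[-0.03,0,0],[-0.07,0,0],[-0.07,0,0],[-0.07,0,0]],"roll":[0,0,0,0]}';python3 - <<'E'
from h import *
im=bot.camera("side");cv2.imwrite("pics/side14.png",im[:,:,::-1])
im=bot.camera("top");cv2.imwrite("pics/top14.png",im[:,:,::-1])
a=cv2.imread("pics/top14.png");b=cv2.imread("pics/side14.png")
g=lambda a:np.clip(255*(a/255.)**0.6,0,255).astype(np.uint8)
a=cv2.resize(g(a[165:225,190:280]),None,fx=8,fy=8,interpolation=cv2.INTER_CUBIC);cv2.imwrite("pics/t14.png",a)
b=cv2.resize(g(b[125:200,235:300]),None,fx=8,fy=8,interpolation=cv2.INTER_CUBIC);cv2.imwrite("pics/s14.png",b)
E
```

```text
t: 22.75
position: [552.4, 58.4, 301.9]
eef_rot: [3.138, 0.0, 1.622]
ft_force: [0.4, -0.1, -1.0]
width: 90.1
t: 23.55
position: [565.3, -223.3, 298.2]
eef_rot: [-3.14, -0.0, 1.62]
ft_force: [-0.4, 0.3, -0.2]
width: 89.9
t: 23.95
position: [569.1, -291.3, 298.4]
eef_rot: [-3.141, -0.001, 1.621]
ft_force: [0.8, -0.3, -0.3]
width: 90.1
```

View pics/t14.png

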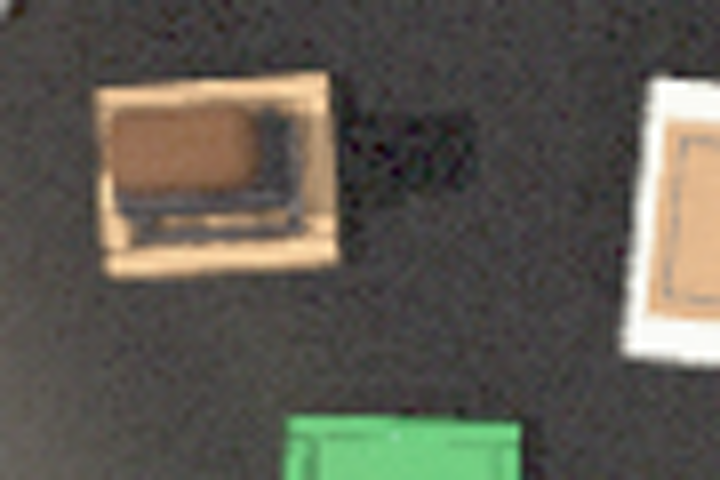

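View pics/s14.png

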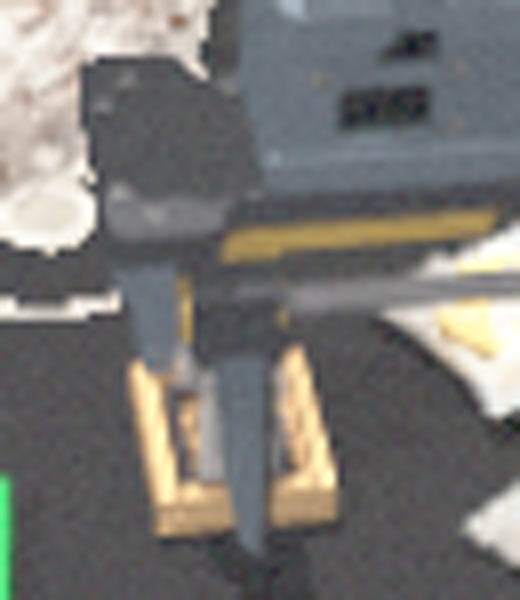

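View pics/side14.png

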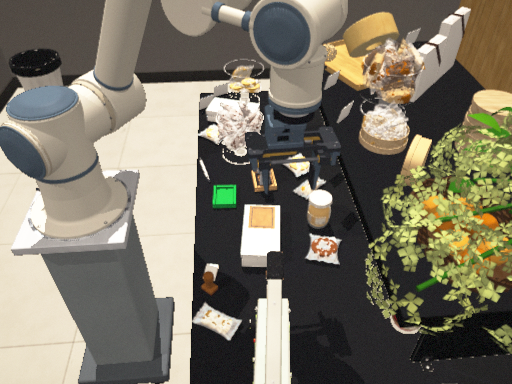

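Run:
```python
from h import *
S=cv2.imread("pics/side14.png");S0=cv2.imread("pics/side0.png");T=cv2.imread("pics/top14.png");T0=cv2.imread("pics/top0.png")
for n,A in(("side",S0),("side",S),):
    hsv=cv2.cvtColor(A,cv2.COLOR_BGR2HSV);m=cv2.inRange(hsv,(5,70,120),(25,255,255))
    c=big(m,(235,195,290,275));w=np.array([onz(n,p,48)[:2] for p in c[:,0]],np.float32);print("label",cv2.minAreaRect(cv2.convexHull(w)))
for A in(T0,T):
    hsv=cv2.cvtColor(A,cv2.COLOR_BGR2HSV);m=cv2.inRange(hsv,(0,80,30),(15,255,110));print("handle px",cv2.minAreaRect(big(m,(198,170,235,200))))
    m=cv2.inRange(hsv,(5,70,120),(25,255,255));w=np.array([onz("top",p,18)[:2] for p in big(m,(195,165,240,205))[:,0]],np.float32);print("dock",cv2.minAreaRect(cv2.convexHull(w)))
print(bot.read_state()["t"], bot.close_job())
```

```text
label ((527.7048950195312, -142.1266326904297), (83.35963439941406, 69.50004577636719), 82.83888244628906)
label ((527.7048950195312, -142.1266326904297), (83.35963439941406, 69.50004577636719), 82.83888244628906)
handle px ((213.0, 183.0), (10.0, 18.0), 90.0)
dock ((551.3255004882812, 59.20148468017578), (70.08068084716797, 84.38936614990234), 2.9180147647857666)
handle px ((214.5, 183.5), (11.0, 27.0), 90.0)
dock ((551.4876098632812, 60.03055191040039), (69.68341064453125, 85.29901123046875), 2.9461677074432373)
the job is handed in; nothing more can be done
24.05 None
```

The job is done and handed in at 24.05 s of robot time; no verdict was reported.

I took the stamp by its handle from the oak dock and stood it inside the printed frame. By side-view measurement it was within about 1–2 mm of centre. I pressed past the first stop (about 5 N at about 17 mm) to the second (about 16.5 N at about 20 mm), held it there for over 0.6 s, and let it spring back. The stamp then went back into its dock.

**Last checks:**
- **Box:** the label's measured position is identical before and after.
- **Stamp:** it stands upright in the recess, and in the last top picture its handle looks up. The foot touched the recess floor at the same tool height as when I took it, to within 1 mm.
- **Robot:** it is clear of everything, and the last pictures showed no bystander visibly moved.

**What disagreed or was not confirmed:**
- The handle's colour mask from above came out longer at the end than at the start (27 px against 18 px). I put this down to the mask catching the frame or changed light and did not look into it further. The mask's height and the close crop matched the start.
- No print can be seen on the label at this picture resolution.
- In the last side picture the gripper hides most of the stamp, so the top view is the main evidence for how it stands.

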